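# Shake test: find the rattling adapter and hold it out

### The arm

A 7-joint arm with a two-finger parallel gripper is mounted at the origin on the work surface. World frame = base frame: x ahead of the robot, y to its left, z up, the work surface at z = 0. Lengths are in m, angles in rad, forces in N, time in s.
With the tool pointing down it reaches from about 0.425 to 0.95 m from the base axis. Payload 4.7 kg.
Tool frame: the origin (TCP) lies between the finger pads; the fingertips stand 25 mm ahead of it and the grasp point (between the pads) lies 6 mm ahead of it; x points along the fingers, z is the direction in which the jaws open and shut, and the axes are right-handed (so a half turn about x gives the same grasp; the last joint's range is limited). The gripper opens to 85 mm and grips with 20 to 120 N. Pads are 22 mm wide; open, the fingers measure 114 mm over their backs; the gripper's body (76 mm by 85 mm) begins 54 mm behind the grasp point. The pads swing forward as they close: fully open they stand 13 mm farther back than shut.
Start: joints at [-1.151, 0.469, -0.049, 1.532, 0.024, 1.141, -0.082], TCP at [0.293, 0.608, 0.256] pointing down, gripper open.
Joint ranges: [-2.59, 2.59], [-0.33, 1.99], [-1.39, 1.29], [0.1, 2.45], [-1.04, 4.18], [0.21, 1.99], [-2.66, 2.66]. Speed limits (rad/s): [2.57, 2.57, 3.14, 3.14, 3.14, 3.14, 3.14].

### API

Orientations are given as a 3x3 rotation matrix whose columns are the frame's x, y, z axes.
In Python, from rig import * gives the robot as it stands. Calls block until the motion is done:
- movep(position, orientation): joint-space move of the TCP to a pose.
- move_l(position, attitude=None, feed=0.15, until_force=None): straight line of the TCP; attitude=None keeps the orientation; feed is the mean speed in m/s. With until_force (N) it stops when the force on the tool has changed by that much, and returns True; else False.
- move_joints(angles): joint-space move.
- command_gripper(opening, newtons=None): finger opening in m; newtons is the grip in N (None keeps the last); returns when the fingers have stopped.
- sleep(seconds).
- inverse_kinematics(position, orientation): joint angles nearest the present ones, or None.
- sense(): the state.
- camera(name): name is "scene" or "top" or "wrist"; returns (picture, depth): 384x512x3 uint8, red, green, blue; 384x512 float32, m along the optical axis (not along the pixel's ray), 0 where there is no reading.
- camera_params(name): a dict with "K" (3x3 intrinsics, pixels), "position" and "rotation" of the camera in the world; the wrist camera has in their place "tool_from_camera" (4x4, takes a point from camera to tool coordinates, whose origin is the TCP and whose axes are the tool frame's). Camera axes: x right, y down, z forward; pixel columns grow to the right and rows downward; lengths in m; the calibration is good to about 2 mm. A picture is of the moment at which its call begins: read the wrist's pose just before it. camera_params takes no time and is no camera call.
A pose or a line that the arm cannot do raises Unreachable and nothing moves.
- finish_job(): hands the job in, once; it reports no verdict.
The state is a dict: "time_s": time; "joint_pos": joint angles; "qd": joint speeds; "joint_efforts": joint torques, N m; "position": TCP position; "tcp_rot": TCP orientation; "wrist_force": force on the tool from outside, world axes, zero at the start; "ft_torque": the same for the moment, N m; "finger_gap": finger opening in m.
Only numpy, scipy, OpenCV 4.12 (cv2) and the standard library are available. Lean on these libraries where they do the work, as an engineer would, in place of code of your own. Each camera call takes 0.05 s, during which the arm holds its last target.

### The job

One of the three sealed power-adapter cases on the mat has a loose part inside: lift the cases and shake them end to end, several times back and forth, to find the one that rattles, and put any sound one back flat on the mat. Finish holding the rattling case in the gripper, still and level, about 10 cm above the middle of the inspection plate; do not put it down or let go. Leave everything else on the bench where it is.

Things in the scene. Friction and masses are not known exactly. Their poses are not given: they have to be found in the camera images.
- case_a_center (a point): centre of a sealed black power-adapter case, a rounded box 116 (x, the inlet end is -x) x 48 (y) x 38 mm (z up) lying flat on the mat; one of three look-alikes, 250 to 360 g each; centre 19 mm above its underside. Any of the three may be the one that rattles
- case_b_center (a point): same, another case. In the rattling case a 100 g lump has come loose and runs up to 40 mm either way from the centre along the case's x when jerked along x or tipped over 15 degrees, and mostly stays at the end where it was thrown; the moment at the wrist (about the case's y) then differs by about 0.08 N m between ends; shaking across y does not move it
- case_c_center (a point): same, another case. In the two sound cases the same 100 g part sits tight in the middle. Which case is the rattling one changes from start to start; it cannot be seen, only felt
- mat: thin grey mat fixed on the bench, 170 (x) x 600 (y) x 4 mm, on which the three cases lie side by side along its y, about 140 mm apart, between a roll of tape at its +y end and a half shell at its -y end; origin at the centre of its underside, on the bench
- plate_top (a point): centre of the top face of the inspection plate, a low square fixed unit 130 x 130 mm with a glass top 22 mm above the bench, beyond the mat; z up
- dispenser: bystander, to be left alone: standing squeeze bottle, 60 mm across, 150 mm tall; origin at the centre of its underside
- tape: bystander, to be left alone: roll of tape lying flat on the mat, 90 mm across, 24 mm high; origin at the centre of its underside
- half_shell: bystander, to be left alone: open half of a case on the mat, with its board showing, 92 x 44 x 26 mm; origin at the centre of its underside
- driver: bystander, to be left alone: screwdriver lying on the bench, about 200 mm long; origin at the middle of its length
- screw_bin: bystander, to be left alone: small open box 90 x 70 x 35 mm; origin at the centre of its underside
- cup: bystander, to be left alone: plain cup 70 mm across, 80 mm tall; origin at the centre of its underside
There are look-alikes about, which are no part of the job. What is shaped like the part that bears case_c_center but orange or turquoise is not meant.

How it is judged:
On the way, in this order (a step that is already met when the one before it is completed fails the run):
1. the rattling case, held up off the mat, is shaken so that its loose part runs to one end (((distance between lump_c0 and case_a_center below 0.055 m and height (world z) of case_a_center above 0.06 m and contact force between case_a and the fingers above 1 N and x of lump_c0 in the frame of case_a_center above 0.02 m) or (distance between lump_c0 and case_b_center below 0.055 m and height (world z) of case_b_center above 0.06 m and contact force between case_b and the fingers above 1 N and x of lump_c0 in the frame of case_b_center above 0.02 m) or (distance between lump_c0 and case_c_center below 0.055 m and height (world z) of case_c_center above 0.06 m and contact force between case_c and the fingers above 1 N and x of lump_c0 in the frame of case_c_center above 0.02 m))).
2. then to the other end (((distance between lump_c0 and case_a_center below 0.055 m and height (world z) of case_a_center above 0.06 m and contact force between case_a and the fingers above 1 N and x of lump_c0 in the frame of case_a_center below -0.02 m) or (distance between lump_c0 and case_b_center below 0.055 m and height (world z) of case_b_center above 0.06 m and contact force between case_b and the fingers above 1 N and x of lump_c0 in the frame of case_b_center below -0.02 m) or (distance between lump_c0 and case_c_center below 0.055 m and height (world z) of case_c_center above 0.06 m and contact force between case_c and the fingers above 1 N and x of lump_c0 in the frame of case_c_center below -0.02 m))).
3. and back again (((distance between lump_c0 and case_a_center below 0.055 m and height (world z) of case_a_center above 0.06 m and contact force between case_a and the fingers above 1 N and x of lump_c0 in the frame of case_a_center above 0.02 m) or (distance between lump_c0 and case_b_center below 0.055 m and height (world z) of case_b_center above 0.06 m and contact force between case_b and the fingers above 1 N and x of lump_c0 in the frame of case_b_center above 0.02 m) or (distance between lump_c0 and case_c_center below 0.055 m and height (world z) of case_c_center above 0.06 m and contact force between case_c and the fingers above 1 N and x of lump_c0 in the frame of case_c_center above 0.02 m))).
At the end, for the whole second after the job is handed in: The case with the loose part is gripped by the fingers, its centre within 45 mm sideways of the plate's centre and 60 to 170 mm above the plate's top, within 15 degrees of level and still; the other two cases lie flat on the mat (centres at least 10 mm inside its edges), at rest and untouched (((distance between lump_c0 and case_a_center below 0.055 m and horizontal distance between case_a_center and plate_top below 0.045 m and z of case_a_center in the frame of plate_top between 0.06 and 0.17 m and angle between case_a_center's own z axis and vertical below 0.26 rad and linear speed of case_a below 0.03 m/s and contact force between case_a and the fingers above 1 N and (x of case_b_center in the frame of mat between -0.075 and 0.075 m and y of case_b_center in the frame of mat between -0.29 and 0.29 m and z of case_b_center in the frame of mat between 0.018 and 0.029 m and angle between case_b_center's own z axis and vertical below 0.1 rad and linear speed of case_b below 0.02 m/s and contact force between case_b and the arm below 0.2 N and contact force between case_b and the fingers below 0.2 N) and (x of case_c_center in the frame of mat between -0.075 and 0.075 m and y of case_c_center in the frame of mat between -0.29 and 0.29 m and z of case_c_center in the frame of mat between 0.018 and 0.029 m and angle between case_c_center's own z axis and vertical below 0.1 rad and linear speed of case_c below 0.02 m/s and contact force between case_c and the arm below 0.2 N and contact force between case_c and the fingers below 0.2 N)) or (distance between lump_c0 and case_b_center below 0.055 m and horizontal distance between case_b_center and plate_top below 0.045 m and z of case_b_center in the frame of plate_top between 0.06 and 0.17 m and angle between case_b_center's own z axis and vertical below 0.26 rad and linear speed of case_b below 0.03 m/s and contact force between case_b and the fingers above 1 N and (x of case_a_center in the frame of mat between -0.075 and 0.075 m and y of case_a_center in the frame of mat between -0.29 and 0.29 m and z of case_a_center in the frame of mat between 0.018 and 0.029 m and angle between case_a_center's own z axis and vertical below 0.1 rad and linear speed of case_a below 0.02 m/s and contact force between case_a and the arm below 0.2 N and contact force between case_a and the fingers below 0.2 N) and (x of case_c_center in the frame of mat between -0.075 and 0.075 m and y of case_c_center in the frame of mat between -0.29 and 0.29 m and z of case_c_center in the frame of mat between 0.018 and 0.029 m and angle between case_c_center's own z axis and vertical below 0.1 rad and linear speed of case_c below 0.02 m/s and contact force between case_c and the arm below 0.2 N and contact force between case_c and the fingers below 0.2 N)) or (distance between lump_c0 and case_c_center below 0.055 m and horizontal distance between case_c_center and plate_top below 0.045 m and z of case_c_center in the frame of plate_top between 0.06 and 0.17 m and angle between case_c_center's own z axis and vertical below 0.26 rad and linear speed of case_c below 0.03 m/s and contact force between case_c and the fingers above 1 N and (x of case_a_center in the frame of mat between -0.075 and 0.075 m and y of case_a_center in the frame of mat between -0.29 and 0.29 m and z of case_a_center in the frame of mat between 0.018 and 0.029 m and angle between case_a_center's own z axis and vertical below 0.1 rad and linear speed of case_a below 0.02 m/s and contact force between case_a and the arm below 0.2 N and contact force between case_a and the fingers below 0.2 N) and (x of case_b_center in the frame of mat between -0.075 and 0.075 m and y of case_b_center in the frame of mat between -0.29 and 0.29 m and z of case_b_center in the frame of mat between 0.018 and 0.029 m and angle between case_b_center's own z axis and vertical below 0.1 rad and linear speed of case_b below 0.02 m/s and contact force between case_b and the arm below 0.2 N and contact force between case_b and the fingers below 0.2 N)))); the arm keeps its last pose, push and grip.
It fails at once if a bystander (bottle, tape, half shell, screwdriver, box or cup) is pushed more than 40 mm (distance of any of dispenser, tape, half_shell, driver, screw_bin, cup from where it was at the start of the episode above 0.04 m).
It also fails if it takes over 72 s, if anything falls off the work surface, if the arm or the gripper's body presses on something with over 40 N, if the wrist force passes 120 N, or if a joint passes its speed limit or range.

## Working session

There is one attempt and no reset: what is moved stays moved. The work goes in short steps, each a Python script; the robot and the scene stay as the last script left them, time stands still between calls to the robot, and variables do not carry over. Pictures are saved under pics/ and viewed, and the job is handed in when it is done.

```bash
mkdir -p pics; ls
python3 - <<'E'
from rig import *
import cv2,numpy as np
for n in ["scene","top"]:
    p,d=camera(n); cv2.imwrite(f"pics/{n}0.png",p[:,:,::-1]); np.save(f"pics/{n}0.npy",d)
    print(n,camera_params(n))
print(camera_params("wrist"))
s=sense();print(s)
E
```

```text
pics
scene {'K': array([[401.55561427,   0.        , 252.99418011],
       [  0.        , 401.55561427, 190.11908443],
       [  0.        ,   0.        ,   1.        ]]), 'position': array([0.97332751, 0.73109606, 0.72272734]), 'rotation': array([[-0.84778586,  0.31826464, -0.42422488],
       [ 0.53028812,  0.51976714, -0.66980342],
       [ 0.00732341, -0.79281129, -0.60942319]])}
top {'K': array([[383.84230335,   0.        , 250.06499397],
       [  0.        , 383.84230335, 187.04372175],
       [  0.        ,   0.        ,   1.        ]]), 'position': array([0.40866031, 0.00204114, 1.23607454]), 'rotation': array([[ 0.0262528 , -0.99717647,  0.07035538],
       [-0.99963238, -0.02666406, -0.00491255],
       [ 0.00677464, -0.07020055, -0.99750989]])}
{'K': array([[297.71113032,   0.        , 252.38150368],
       [  0.        , 297.71113032, 193.66948641],
       [  0.        ,   0.        ,   1.        ]]), 'tool_from_camera': array([[ 5.41752222e-04, -3.04231506e-01,  9.52597972e-01,
        -1.17537624e-01],
       [-7.51577262e-04, -9.52597967e-01, -3.04231077e-01,
        
[... 327 characters left out ...]
qd': array([ 2.43603750e-05, -1.29299688e-03, -6.03721550e-05, -4.59370039e-03,
       -7.40693689e-04, -6.09931200e-04,  4.88097267e-04]), 'joint_efforts': array([ 1.25306560e-03, -5.11515319e+01, -4.65426652e-02, -2.38391286e+01,
        1.08812260e-02,  4.37422015e-03, -1.65328538e-05]), 'position': array([0.29264519, 0.60772023, 0.25535092]), 'tcp_rot': array([[-6.92505159e-04, -9.00997029e-01,  4.33824705e-01],
       [-1.64588297e-03,  4.33825249e-01,  9.00995530e-01],
       [-9.99998406e-01, -9.00806421e-05, -1.78336189e-03]]), 'wrist_force': array([ 0.7990596 , -0.10308992,  0.04846656]), 'ft_torque': array([ 0.00698404,  0.08426157, -0.02152319]), 'finger_gap': 0.08515722262342698}
```

View pics/top0.png

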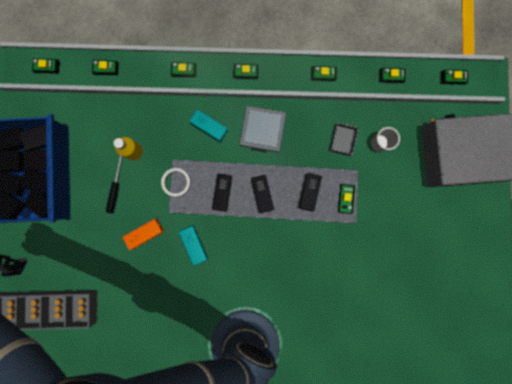

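View pics/scene0.png

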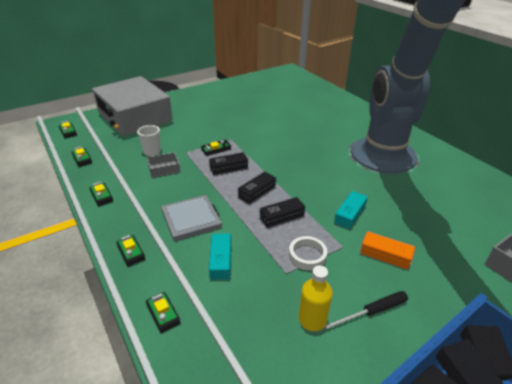

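```bash
cat > h.py <<'E'
import cv2,numpy as np
def deproj(P,d,u,v,z=None):
    K=P["K"];r=np.array([(u-K[0,2])/K[0,0],(v-K[1,2])/K[1,1],1.])
    R=P["rotation"];c=P["position"]
    if z is None: return c+R@(r*d[int(round(v)),int(round(u))])
    w=R@r; return c+w*(z-c[2])/w[2]
E
python3 - <<'E'
from rig import *
from h import *
p=cv2.imread("pics/top0.png");d=np.load("pics/top0.npy");P=camera_params("top")
c=p[90:230,160:410]; cv2.imwrite("pics/top0c.png",cv2.resize(c,None,fx=3.2,fy=3.2,interpolation=cv2.INTER_CUBIC))
m=(p.max(2)<50).astype(np.uint8); m[:150]=0;m[230:]=0;m[:,:180]=0;m[:,345:]=0
n,l,st,ce=cv2.connectedComponentsWithStats(m)
for i in range(1,n):
    if st[i,4]>100:
        ys,xs=np.where(l==i); W=np.array([deproj(P,d,u,v,0.042) for u,v in zip(xs,ys)])[:,:2]
        r=cv2.minAreaRect((W*1000).astype(np.float32)); Wd=np.array([deproj(P,d,u,v) for u,v in zip(xs,ys)])
        print(st[i],ce[i],r,np.median(Wd[:,2]))
for n,u,v in [("mat",275,165),("plate",263,128),("mat corner1",175,161),("mc2",357,171),("mc3",356,221),("mc4",170,212),("bench",300,300),("cup",385,140),("tape",188,182),("hs",347,198)]:
    print(n,deproj(P,d,u,v))
E
```

```text
[212 174  20  37 464] [221.43103448 193.3362069 ] ((475.0015869140625, 84.65231323242188), (46.18523025512695, 111.99751281738281), 83.60639953613281) 0.04236918587297245
[251 175  22  38 467] [261.98501071 194.84796574] ((472.92095947265625, -40.60503387451172), (110.4526596069336, 46.867488861083984), 15.338685035705566) 0.0422976458290647
[299 174  22  37 508] [308.96062992 192.80708661] ((482.7990417480469, -188.75827026367188), (50.06998062133789, 113.1566390991211), 78.30905151367188) 0.04236527259613232
mat [ 5.69629425e-01 -8.29927473e-02  7.94193751e-05]
plate [ 0.68554974 -0.04048219  0.02008182]
mat corner1 [0.5729093  0.23984503 0.00733059]
mc2 [ 0.556978   -0.34876324  0.00243688]
mc3 [ 0.39567239 -0.34445874  0.01010201]
mc4 [0.40871677 0.25020126 0.00245297]
bench [ 0.14245853 -0.17100736  0.00333487]
cup [ 0.66074513 -0.43899002  0.00371535]
tape [0.50455896 0.19219859 0.02824384]
hs [ 0.46724818 -0.30962424  0.03128106]
```

View pics/top0c.png

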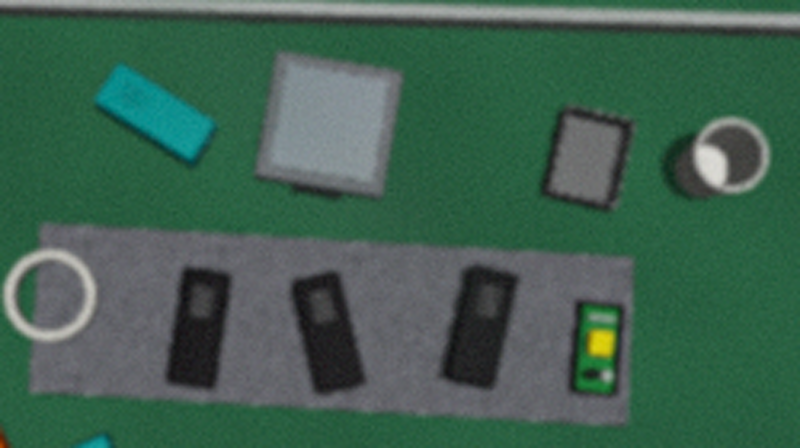

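Candidates: three black cases in the top view at (221,193), (262,195) and (309,193). Look-alikes: turquoise at (208,125) and (193,245), and orange at (142,235), all to be left alone. In the crop the three black boxes lie on the mat between the tape (175,182) and the half shell (347,198). They measure about 112 x 47 mm with their tops at 42 mm, as expected. The plate is the square at (263,128).

```bash
cat >> h.py <<'E'
from rig import *
def Rt(th,tilt=0):
    z=np.array([-np.sin(th),np.cos(th),0]); x=np.array([0,0,-1.]); y=np.cross(z,x)
    R=np.stack([x,y,z],1)
    c,s=np.cos(tilt),np.sin(tilt)
    return R@np.array([[c,-s,0],[s,c,0],[0,0,1]])
def meas(th,n=8):
    t=[];f=[]
    sleep(0.3)
    for i in range(n):
        s=sense(); t.append(s["ft_torque"]);f.append(s["wrist_force"]); sleep(0.03)
    t=np.mean(t,0);f=np.mean(f,0)
    ca=np.array([-np.sin(th),np.cos(th),0])
    print("  My=%.4f  Mx=%.4f Fz=%.3f F=%s t=%.1f"%(t@ca,t@np.array([np.cos(th),np.sin(th),0]),f[2],np.round(f,2),s["time_s"]))
    return t@ca
E
python3 - <<'E'
from h import *
th=np.deg2rad(-6.4);c=np.array([.475,.0847])
R=Rt(th)
movep([c[0],c[1],.16],R); print(sense()["time_s"],sense()["position"])
m0=meas(th)
p,d=camera("wrist");cv2.imwrite("pics/w1.png",p[:,:,::-1])
E
```

```text
2.125 [0.47533504 0.08575129 0.16017474]
  My=0.0096  Mx=-0.0006 Fz=-0.108 F=[-0.1  -0.59 -0.11] t=2.7
```

View pics/w1.png

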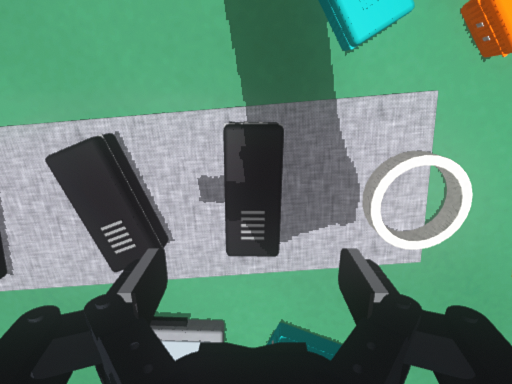

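The case lies centred under the jaws at (253,190) and aligned with them. Both finger paths are clear of the tape and of the neighbouring case.

```bash
cat >> h.py <<'E'
def pick(c,th,z=.031):
    R=Rt(th)
    move_l([c[0],c[1],z],R,feed=.15)
    command_gripper(0.03,80); print("gap",sense()["finger_gap"])
    move_l([c[0],c[1],.22],R,feed=.2)
def shake(c,th,A=.04,feed=.4,n=4):
    R=Rt(th);u=np.array([np.cos(th),np.sin(th),0]);p0=np.array([c[0],c[1],.22])
    for i in range(n):
        for sg in (1,-1):
            move_l(p0+sg*A*u,R,feed=feed); print(sg,end=""); meas(th)
E
python3 - <<'E'
from h import *
th=np.deg2rad(-6.4);c=np.array([.472,.085])
pick(c,th); meas(th)
c2=[.56,.08]
move_l([*c2,.22],Rt(th),feed=.3); meas(th)
shake(c2,th,n=2)
E
```

```text
gap 0.047138067197383865
  My=0.0193  Mx=0.0021 Fz=-2.717 F=[ 0.   -0.32 -2.72] t=5.8
  My=0.0066  Mx=0.0037 Fz=-3.132 F=[ 0.18  0.15 -3.13] t=6.8
1  My=0.0196  Mx=-0.0011 Fz=-3.238 F=[ 0.28  0.03 -3.24] t=7.6
-1  My=-0.0025  Mx=-0.0014 Fz=-3.348 F=[-0.05 -0.12 -3.35] t=8.6
1  My=0.0115  Mx=0.0026 Fz=-2.961 F=[-0.17  0.06 -2.96] t=9.5
-1  My=0.0055  Mx=0.0032 Fz=-3.169 F=[-0.08  0.08 -3.17] t=10.4
```

```bash
cat >> h.py <<'E'
def tip(c,th,a=30):
    for sg in (1,-1,1):
        movep([c[0],c[1],.22],Rt(th,np.deg2rad(sg*a))); movep([c[0],c[1],.22],Rt(th)); print("tip",sg,end=""); meas(th)
E
python3 - <<'E'
from h import *
th=np.deg2rad(-6.4);c=[.56,.08]
shake(c,th,A=.05,feed=.6,n=1)
tip(c,th,25)
E
```

```text
1  My=0.0105  Mx=0.0072 Fz=-3.278 F=[ 0.32 -0.08 -3.28] t=11.3
-1  My=0.0061  Mx=0.0033 Fz=-3.077 F=[-0.41  0.07 -3.08] t=12.2
tip 1  My=0.0209  Mx=-0.0156 Fz=-3.124 F=[ 0.11  0.42 -3.12] t=13.9
tip -1  My=0.0078  Mx=0.0116 Fz=-2.709 F=[-0.15 -0.14 -2.71] t=15.6
tip 1  My=0.0077  Mx=-0.0071 Fz=-3.057 F=[ 0.32 -0.18 -3.06] t=17.2
```

Moment stays constant under shaking and tipping (±0.01), so this case is sound. I'll put it back and take the middle one.

Run:
```python
from h import *
th=np.deg2rad(-6.4);c=[.472,.085];R=Rt(th)
movep([*c,.1],R); print(move_l([*c,.0305],R,feed=.08,until_force=4), sense()["position"])
command_gripper(.085); move_l([*c,.15],R,feed=.25)
th=np.deg2rad(15.3);c=np.array([.470,-.0406])
movep([*c,.16],Rt(th))
p,d=camera("wrist");cv2.imwrite("pics/w2.png",p[:,:,::-1]);print(sense()["time_s"])
```

```text
True [0.47154828 0.08485249 0.03193135]
20.4917
```

View pics/w2.png

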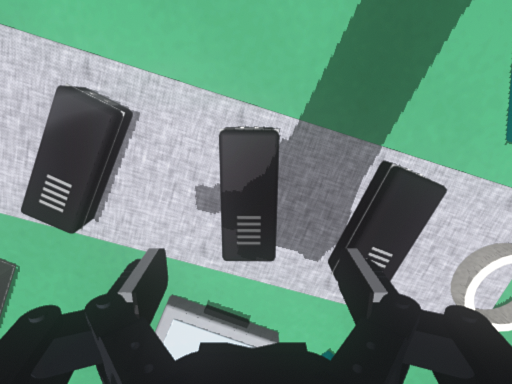

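Middle case at (249,195), aligned with the jaws. Case 1 is back flat on the mat at right, clear of the finger path.

Run:
```python
from h import *
th=np.deg2rad(15.3);c=np.array([.470,-.0425])
meas(th);pick(c,th); meas(th)
c2=[.56,-.03]
move_l([*c2,.22],Rt(th),feed=.3)
shake(c2,th,A=.05,feed=.6,n=2)
```

```text
My=-0.0173  Mx=0.0117 Fz=-0.021 F=[-0.34  0.03 -0.02] t=21.0
gap 0.04699991155927763
  My=0.0028  Mx=0.0077 Fz=-2.724 F=[ 0.03 -0.29 -2.72] t=24.1
1  My=0.0184  Mx=0.0173 Fz=-2.324 F=[ 0.04 -0.14 -2.32] t=25.4
-1  My=0.0150  Mx=0.0136 Fz=-2.824 F=[-0.15  0.1  -2.82] t=26.3
1  My=0.0184  Mx=-0.0046 Fz=-2.547 F=[-0.21  0.01 -2.55] t=27.2
-1  My=0.0086  Mx=0.0087 Fz=-2.874 F=[ 0.06  0.07 -2.87] t=28.1
```

Run:
```python
from h import *
th=np.deg2rad(15.3);c2=[.56,-.03]
for sg in (1,-1):
    movep([*c2,.22],Rt(th,np.deg2rad(sg*28)));movep([*c2,.22],Rt(th));meas(th)
```

```text
My=0.0207  Mx=0.0024 Fz=-2.659 F=[-0.29  0.05 -2.66] t=29.9
  My=0.0251  Mx=-0.0114 Fz=-2.958 F=[ 0.1   0.11 -2.96] t=31.6
```

Sound as well. I'll put it back and take the third.

Run:
```python
from h import *
th=np.deg2rad(15.3);c=np.array([.470,-.0425]);R=Rt(th)
movep([*c,.1],R); print(move_l([*c,.0305],R,feed=.08,until_force=4), sense()["position"])
command_gripper(.085); move_l([*c,.15],R,feed=.25)
th=np.deg2rad(-11.7);c=np.array([.479,-.188])
movep([*c,.16],Rt(th))
p,d=camera("wrist");cv2.imwrite("pics/w3.png",p[:,:,::-1]);print(sense()["time_s"])
```

```text
True [ 0.46957903 -0.04242613  0.03192995]
34.925
```

View pics/w3.png

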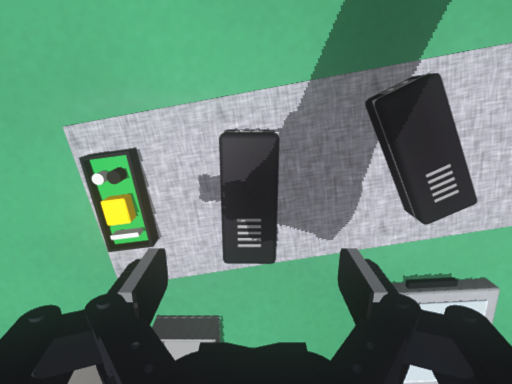

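Third case at (249,197), aligned with the jaws. The half shell (edge at col 155) and case 2 are clear of the fingers.

Run:
```python
from h import *
th=np.deg2rad(-11.7);c=np.array([.478,-.1905])
pick(c,th); meas(th)
c2=[.56,-.19]
move_l([*c2,.22],Rt(th),feed=.3)
shake(c2,th,A=.05,feed=.6,n=2)
```

```text
gap 0.04670672949891775
  My=0.0339  Mx=0.0103 Fz=-2.567 F=[-0.18  0.03 -2.57] t=38.0
1  My=0.0163  Mx=0.0016 Fz=-2.655 F=[-0.47  0.05 -2.66] t=39.2
-1  My=-0.0149  Mx=0.0171 Fz=-2.452 F=[ 0.29 -0.16 -2.45] t=40.1
1  My=0.0476  Mx=0.0188 Fz=-2.450 F=[-0.15 -0.02 -2.45] t=41.1
-1  My=-0.0216  Mx=0.0084 Fz=-2.652 F=[-0.15 -0.37 -2.65] t=42.0
```

It rattles (swings of about 0.07 N m). I'll confirm and complete the end-to-end sequence by tipping too.

Run:
```python
from h import *
th=np.deg2rad(-11.7);c=[.56,-.19]
tip(c,th,28)
movep([c[0],c[1],.22],Rt(th,np.deg2rad(-28))); movep([c[0],c[1],.22],Rt(th)); meas(th)
```

```text
tip 1  My=0.0323  Mx=-0.0012 Fz=-2.473 F=[-0.17  0.01 -2.47] t=43.8
tip -1  My=-0.0373  Mx=-0.0126 Fz=-2.375 F=[ 0.04 -0.15 -2.37] t=45.6
tip 1  My=0.0400  Mx=-0.0088 Fz=-2.381 F=[-0.08  0.04 -2.38] t=47.4
  My=-0.0308  Mx=-0.0004 Fz=-2.547 F=[ 0.14 -0.21 -2.55] t=49.3
```

Run:
```python
from h import *
P=camera_params("top")
pc=deproj(P,None,263,128.75,.022);print(pc)
th=np.deg2rad(-11.7)
move_l([pc[0],pc[1],.22],Rt(th),feed=.15)
move_l([pc[0],pc[1],.132],Rt(th),feed=.1); sleep(.3)
s=sense();print(s["position"],s["finger_gap"],s["time_s"]);meas(th)
for n in ["scene","top"]:
    p,d=camera(n); cv2.imwrite(f"pics/{n}1.png",p[:,:,::-1])
```

```text
[ 0.68267693 -0.04047332  0.022     ]
[ 0.68288029 -0.04047374  0.13249462] 0.047257222378679055 52.0917
  My=-0.0316  Mx=0.0102 Fz=-2.558 F=[-0.2   0.15 -2.56] t=52.6
```

View pics/scene1.png

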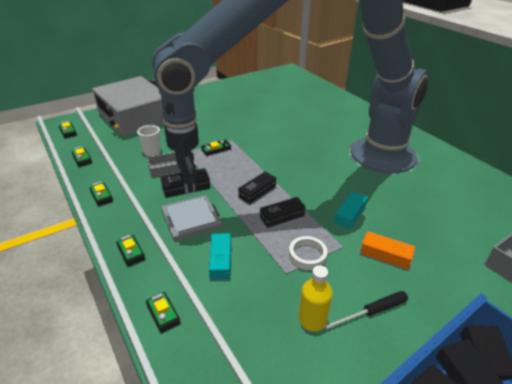

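View pics/top1.png

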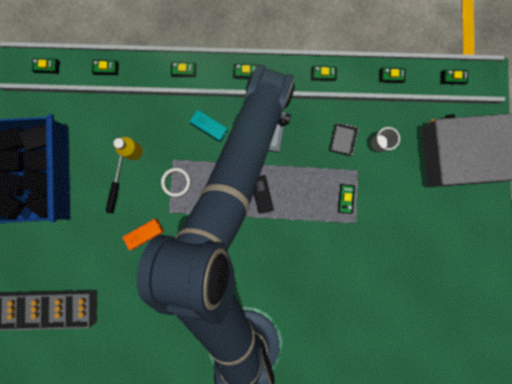

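The scene view shows the held case level above the plate at (187,182). The other two lie flat on the mat at (257,187) and (282,211), and the bystanders are where they were. Handing in.

Run:
```python
from rig import *
finish_job()
```

```text
the job is handed in; nothing more can be done
```

I found the rattling case and handed the job in with it held still and level above the middle of the inspection plate. The hand-in reports no verdict, so I can't say whether it was judged a pass.

- **Finding it:** I lifted, shook and tipped each case and watched the wrist moment about its y. The first two, at y ≈ +0.085 and −0.04, changed only by noise (about ±0.01 N m), so I put them back flat on the mat. The third, at y ≈ −0.19, is the one that rattles. Its moment swung between about +0.04 and −0.035 N m with every shake and tip, and it made several full back-and-forth cycles. Its first shake reading (+0.016 N m) was unclear; every later one was clear.
- **Last checks:** The TCP was at (0.683, −0.040, 0.132), which puts the case centre about 10 cm above the plate. The finger gap was 47 mm and about 2.6 N hung on the wrist, so the case was still gripped.
- **Surroundings:** The scene picture shows the other two cases flat on the mat and the bystanders where they were. The arm hid the first case in the top picture, so for that one I relied on the scene view. The clock stood at about 53 s of the 72 s allowed.

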